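Refit the brass tap lever on its keyed spindle

ROBOT

A 6-joint arm with a two-finger parallel gripper is mounted at the origin on the work surface. World frame = base frame: x ahead of the robot, y to its left, z up, the work surface at z = 0. Lengths are in m, angles in rad, forces in N, time in s.
With the tool pointing down it reaches from about 0.425 to 0.95 m from the base axis. Payload 3.5 kg.
Tool frame: the origin (TCP) lies on the centre line of the jaws, within the pads' length; the fingertips stand 8 mm ahead of it and the grasp point (between the pads) lies 11 mm behind it; z points along the fingers, y is the line along which they close (so a half turn about z gives the same grasp; the last joint's range is limited). The gripper opens to 85 mm and grips with 20 to 120 N. Pads are 22 mm wide; open, the fingers measure 114 mm over their backs; the gripper's body (76 mm by 85 mm) begins 54 mm behind the grasp point. The pads swing forward as they close: fully open they stand 13 mm farther back than shut.
Start: joints at [-1.351, 0.286, 1.577, -0, 1.279, -0.15], TCP at [0.244, -0.629, 0.239] pointing down, gripper open.
Joint ranges: [-2.77, 2.77], [-0.9, 2.22], [0.21, 2.48], [-1.53, 4.67], [0.24, 2.81], [-2.84, 2.84]. Speed limits (rad/s): [2.79, 2.79, 3.14, 3.14, 3.14, 3.14].

INTERFACE

Orientations are given as a unit quaternion [x, y, z, w].
In Python, from plant import ctrl gives the robot as it stands. The module is installed in compiled form; this text tells all that it offers.
- The arm moves only by the tool send_rows, never from a script. Its argument "steps" is a list of rows, each a list of 5 numbers: the shift along the tool's x, y, z in m, then the turn about the tool's z in degrees, then the opening, from -1 (shut) to 1 (fully open). A call has 1 to 12 rows; each row is the pose to reach, as a shift and turn from the pose commanded when the call began, along the tool's axes at that moment; what a row does not reach only later rows make up. A row lasts 1/10 s, in which the tool goes at most 50 mm and 8.59 degrees, less where a joint would pass 70% of its speed; a pose out of reach is approached as far as the arm can. A call with a gripper value outside its range is refused whole. The fingers move at their own pace and stop on an object; "squeeze" is the grip in N (left out, the last holds). Time passes only in rows, so rows that repeat a pose let the fingers close. It gives the time, the measured TCP pose, the force, the opening and the grip force at its end, in the units of the state.
- ctrl.get_state(): the state, without advancing time (a new reading comes with each control period).
- ctrl.read_camera(name): name is "scene" or "top"; returns the picture (400x640x3 uint8, red, green, blue); there is no depth.
- ctrl.calibration(name): a dict with "intrinsics" (3x3 intrinsics, pixels), "k1" (the pictures are not rectified: a ray, as slopes to the right and down, at radius r is drawn at 1 + k1 r^2 times it, then the intrinsics apply), "extrinsics" (4x4, takes a point from world to camera coordinates). Camera axes: x right, y up, looking along -z (the intrinsics and any distortion apply to the point x, -y, -z); pixel columns grow to the right and rows downward; lengths in m; the calibration is good to about 2 mm. A picture is of the moment at which its call begins. calibration takes no time and is no camera call.
- ctrl.sign_off(): hands the job in; it is judged then, once.
The state is a dict: "time": time; "qpos": joint angles; "dq": joint speeds; "joint_efforts": joint torques, N m; "eef_pos": TCP position; "tcp_rot": TCP orientation; "contact_force": force on the tool from outside, world axes, zero at the start; "wrist_torque": the same for the moment, N m; "opening": opening from 0.0 (shut) to 1.0 (fully open); "finger_force": force on a finger pad.
Only numpy, scipy, OpenCV 4.12 (cv2) and the standard library are available. Lean on these libraries where they do the work, as an engineer would, in place of code of your own. Each camera call takes 0.05 s, during which the arm holds its last target. There are 200 camera calls.

TASK

The lever of the brass tap valve has been taken off for cleaning. Pick up the brass lever from the mat, turn it so that its arm points the way the key on the brass valve's spindle points, and thread it down over the spindle until it sits fully home, flat on the valve's shoulder, then let go. Leave the black lever, which belongs to the black valve, where it lies.

Things in the scene. Friction and masses are not known exactly. Their poses are not given: they have to be found in the camera images.
- brass_lever: Brass lever, loose, flat on a 6 mm mat. Origin: underside, centre of bore; z up, +x along the arm to its tip at 136. Hub block x -32..36, 52 wide in y (flat sides: grip across y near x=10, the centre of mass), 26 high. Through bore 36x36 about the origin, with an 18 wide keyway on the arm's side out to x=29. Arm 16 wide, 12 high, level with the underside. About 0.35 kg.
- brass_valve: Brass-bodied valve, fixed upright. Origin: foot, on the axis. Body dia 68, flat shoulder at z=55. Steel spindle on it: core dia 29 tapering to 10 at top z=95, one key (fin) towards +x to radius 26, up to z=85, 12 thick tapering to 6. A lever goes on only with its x along this x (about 10 deg) and rests with its origin at z=55.
- black_lever: Black lever of the same shape and size as the brass one, lying on the same mat; not to be moved. Origin and axes as for the brass lever.
- black_valve: Black-bodied valve of the same shape and size as the brass valve, also bare, fixed on the worktop nearby; not used. Origin and axes as for the brass valve.

How it is judged:
At the end, for the whole second after the job is handed in: The brass lever is threaded on the brass valve's spindle and at rest: its underside within 5 mm of the valve's shoulder, level within 7 degrees, its bore within 10 mm of the valve's axis, its arm along the key within 17 degrees (z of brass_lever in the frame of brass_valve between 0.05 and 0.06 m and horizontal distance between brass_lever and brass_valve below 0.01 m and angle between the x axis of brass_lever and the x axis of brass_valve, either way round below 0.3 rad and angle between brass_lever's own z axis and vertical below 0.12 rad and linear speed of brass_lever below 0.02 m/s); the robot touches nothing.
It fails at once if the black lever is moved by more than 30 mm (distance of black_lever from where it was at the start of the episode above 0.03 m).
It also fails if it takes over 38 s, if anything falls off the work surface, if the arm or the gripper's body presses on something with over 40 N, if the wrist force passes 120 N, or if a joint passes its speed limit or range.

## Working session

There is one attempt and no reset: what is moved stays moved. The work goes in short steps, Python scripts to look and compute and a tool call to move; the robot and the scene stay as the last step left them, time stands still between calls to the robot, and variables do not carry over. Pictures are saved under pics/ and viewed, at most 10 in all, crops included, and the job is handed in when it is done.

Besides the shell and the picture viewer there is one more tool, called after "Call:" as name(argument=value, ...) on one line, values as JSON. send_rows: Moves the arm, as the interface text tells. Its arguments: {"type":"object","properties":{"steps":{"type":"array","items":{"type":"array","items":{"type":"number"}}},"squeeze":{"type":"number"}},"required":["steps"]}

```bash
mkdir -p pics; python3 - <<'E'
from plant import ctrl
import cv2, json
for n in("top","scene"):
    im=ctrl.read_camera(n); cv2.imwrite(f"pics/{n}0.png",im[:,:,::-1])
    c=ctrl.calibration(n); print(n,{k:(v.tolist() if hasattr(v,'tolist') else v) for k,v in c.items()})
s=ctrl.get_state();print(s)
E
```

```text
top {'intrinsics': [[400.270410292482, 0.0, 310.7220210965447], [0.0, 400.270410292482, 198.4585171189891], [0.0, 0.0, 1.0]], 'k1': -0.07646552520173859, 'extrinsics': [[0.008089090752263373, -0.9995622419509796, 0.02845858529042838, -0.0013874454174005835], [0.9841812726758318, 0.012995086764574757, 0.17668715356290468, -0.4948637883279273], [-0.17697962912432025, 0.026579168269758056, 0.9838555578381951, -0.792103395185229], [0.0, 0.0, 0.0, 1.0]]}
scene {'intrinsics': [[365.9035451772392, 0.0, 318.49651594732154], [0.0, 365.9035451772392, 202.05343623894555], [0.0, 0.0, 1.0]], 'k1': 0.020559157656499887, 'extrinsics': [[0.49826756773054587, 0.8668126781274291, 0.019110520281769895, -0.26094590118007727], [-0.531819275801564, 0.28814765879855386, 0.7963285657408081, 0.20722267355880475], [0.6847610450615503, -0.4069480406224685, 0.6045623238341499, -1.3897751532308904], [0.0, 0.0, 0.0, 1.0]]}
{'time': 0.1, 'qpos': array([-1.35101541e+00,  2.87105163e-01,  1.57803101e+00,  2.14893635e-05,
        1.27859084e+00, -1.49996606e-01]), 'dq': array([ 0.00079226,  0.0003598 , -0.00304886, -0.00015403,  0.0004219 ,
        0.00070178]), 'joint_efforts': array([ 8.38684173e-04, -4.07291400e+01, -2.93699545e+01, -1.43847988e-04,
        3.37951264e-03, -1.48031070e-06]), 'eef_pos': array([ 0.24385834, -0.62879574,  0.23806653]), 'tcp_rot': array([ 9.82956717e-01,  1.83834036e-01, -2.69489276e-05, -1.06688709e-03]), 'contact_force': array([ 0.0395386 , -0.24261763, -0.297518  ]), 'wrist_torque': array([-0.01893576,  0.00291139,  0.02886754]), 'finger_force': 0.0, 'opening': 0.9986687235639848}
```

View pics/top0.png

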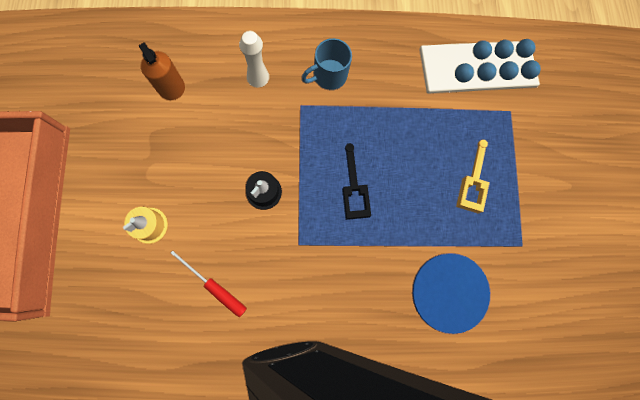

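View pics/scene0.png

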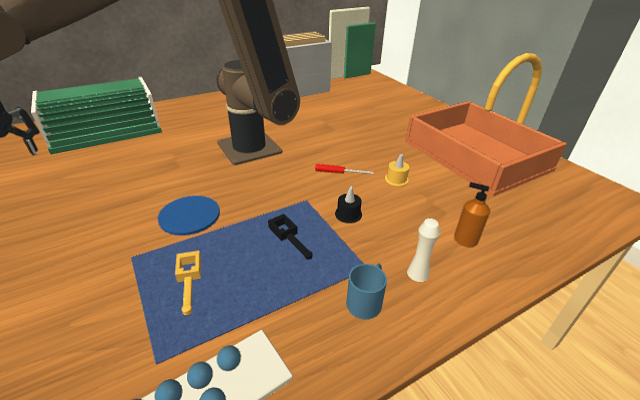

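The top view shows the brass lever at about (474,193) with its tip at (484,143), and the brass valve at about (148,225). The black pair lies between them. I'll enlarge the relevant parts next.

```bash
cat > h.py <<'E'
import numpy as np, cv2
from plant import ctrl
from scipy.optimize import least_squares
def proj(n,P):
    c=ctrl.calibration(n);P=np.atleast_2d(P);E=np.array(c["extrinsics"]);K=np.array(c["intrinsics"])
    q=P@E[:3,:3].T+E[:3,3]; s=np.c_[q[:,0],-q[:,1]]/-q[:,2:]
    s=s*(1+c["k1"]*(s**2).sum(1,keepdims=True))
    return s@K[:2,:2].T+K[:2,2]
def at_z(n,uv,z):
    return least_squares(lambda p:(proj(n,[p[0],p[1],z])[0]-uv),[.6,0]).x
def xf(x,y,z,a,pts):
    c,s=np.cos(a),np.sin(a);pts=np.asarray(pts,float)
    return np.c_[x+c*pts[:,0]-s*pts[:,1],y+s*pts[:,0]+c*pts[:,1],z+pts[:,2]]
def crop(im,u,v,w,h,W,H):
    return cv2.resize(im[v:v+h,u:u+w],(W,H),interpolation=cv2.INTER_CUBIC)
E
python3 - <<'E'
from h import *
t=cv2.imread("pics/top0.png");s=cv2.imread("pics/scene0.png")
a=np.hstack([crop(t,445,130,60,90,400*2//4*1,300),crop(t,115,195,60,45,400,300),crop(s,165,240,50,75,200,300)])
b=np.hstack([crop(s,375,145,45,45,300,300),crop(t,235,160,50,50,300,300),crop(s,330,180,40,60,200,300)])
cv2.imwrite("pics/c1.png",np.vstack([a,b]))
E
```

```text
(no output)
```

View pics/c1.png

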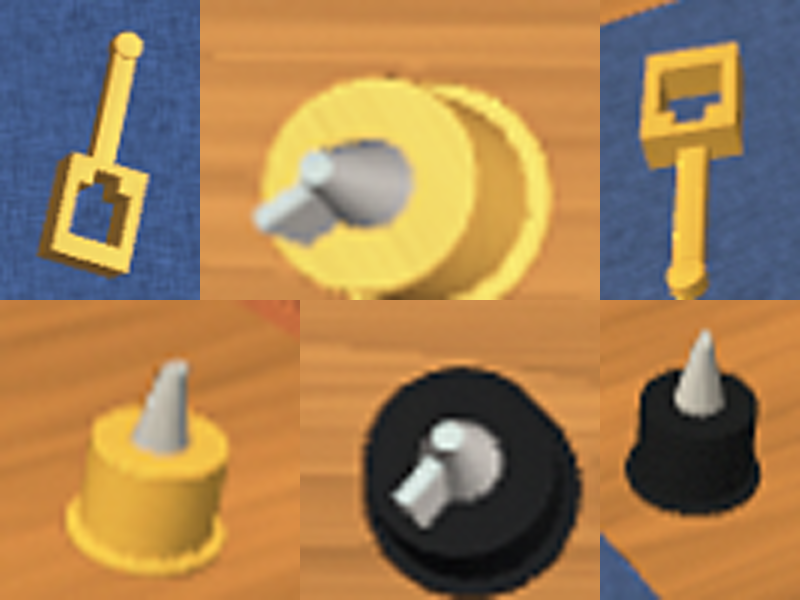

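```bash
cat > fit.py <<'E'
from h import *
from scipy.optimize import minimize
def hull(m,n,P):
    cv2.fillConvexPoly(m,cv2.convexHull(np.round(proj(n,P)*4*16).astype(np.int32)),1,shift=4)
def box(x0,x1,y0,y1,z0,z1,t=None):
    t=t or (y0,y1)
    return [(x,y,z0) for x in(x0,x1) for y in(y0,y1)]+[(x,y,z1) for x in(x0,x1) for y in t]
th=np.linspace(0,2*np.pi,40)
ring=lambda r,z:[(r*np.cos(a),r*np.sin(a),z) for a in th]
def lever(n,p,z=.006):
    m=np.zeros((1600,2560),np.uint8);f=lambda b:xf(p[0],p[1],z,p[2],b)
    hull(m,n,f(box(-.032,.036,-.026,.026,0,.026)));hull(m,n,f(box(.036,.136,-.008,.008,0,.012)))
    return m
def spindle(n,p):
    m=np.zeros((1600,2560),np.uint8);f=lambda b:xf(p[0],p[1],0,p[2],b)
    hull(m,n,f(ring(.0145,.055)+ring(.005,.095)));hull(m,n,f(box(0,.026,-.006,.006,.055,.085,(-.003,.003))))
    return m
def fill(m):
    c,_=cv2.findContours(m,cv2.RETR_EXTERNAL,cv2.CHAIN_APPROX_NONE);o=np.zeros_like(m)
    cv2.drawContours(o,[max(c,key=cv2.contourArea)],-1,1,-1);return o
def up(im,roi,kind):
    u,v,w,h=roi;M=np.zeros((1600,2560),np.uint8)
    big=cv2.resize(im[v:v+h,u:u+w],None,fx=4,fy=4,interpolation=cv2.INTER_CUBIC)
    H=cv2.cvtColor(big,cv2.COLOR_BGR2HSV)
    if kind=="y": m=((H[...,0]<40)&(H[...,1]>90)&(H[...,2]>60)).astype(np.uint8)
    else: m=(H[...,1]<70).astype(np.uint8)
    M[v*4:v*4+4*h,u*4:u*4+4*w]=fill(m);return M
def cost(model,p,T):
    c=0
    for n,t in T.items():
        m=model(n,p);c+=1-(m&t).sum()/max(1,(m|t).sum())
    return c
def fit(model,p0,T,angs):
    best=None
    for a in angs:
        p=np.array([*p0[:2],a])
        r=minimize(lambda q:cost(model,q*[.01,.01,.1],T),p/[.01,.01,.1],method="Nelder-Mead",options=dict(initial_simplex=np.vstack([p/[.01,.01,.1]]+[p/[.01,.01,.1]+d for d in np.eye(3)]),maxiter=150,xatol=.005))
        if best is None or r.fun<best[1]: best=(r.x*[.01,.01,.1],r.fun)
    return best
E
python3 - <<'E'
from fit import *
t=cv2.imread("pics/top0.png");s=cv2.imread("pics/scene0.png")
print("centers",at_z("top",[474,193],.03),"shoulder",at_z("top",[140.35,223.05],.055),"tip",at_z("top",[133,219.75],.095))
print("black valve tip",at_z("top",[235+147/6,160+137/6],.095),"scene brass tip",at_z("scene",[375+176/300*45,145+65/300*45],.095))
T={"top":up(t,(445,130,60,90),"y"),"scene":up(s,(165,240,50,75),"y")}
p0=at_z("top",[474,193],.03)
for k in (["top"],["scene"],["top","scene"]): print("lever",k,fit(lever,p0,{x:T[x] for x in k},[-.2]))
V={"top":up(t,(120,205,40,40),"s"),"scene":up(s,(388,148,25,33),"s")}
print({k:v.sum()/16 for k,v in V.items()})
v0=at_z("top",[140.35,223.05],.055)
for k in (["top"],["scene"],["top","scene"]): print("valve",k,fit(spindle,v0,{x:V[x] for x in k},[1.6,2.2,2.8]))
E
```

```text
centers [ 0.51421196 -0.35322006] shoulder [0.43723685 0.35201377] tip [0.43900801 0.35103568]
black valve tip [0.51561886 0.10639136] scene brass tip [0.43819927 0.35411936]
lever ['top'] (array([ 0.51098462, -0.35432262, -0.2857654 ]), np.float64(0.06059259259259264))
lever ['scene'] (array([ 0.51195322, -0.35489302, -0.2757812 ]), np.float64(0.05085056908579122))
lever ['top', 'scene'] (array([ 0.51141808, -0.35485438, -0.27846183]), np.float64(0.11517366679060126))
{'top': np.float64(231.875), 'scene': np.float64(73.8125)}
valve ['top'] (array([0.43800423, 0.35265574, 2.13336686]), np.float64(0.11379392780301223))
valve ['scene'] (array([0.43794382, 0.35339644, 2.2952108 ]), np.float64(0.17757660167130918))Traceback (most recent call last):
  File "<stdin>", line 11, in <module>
  File "fit.py", line 37, in fit
    r=minimize(lambda q:cost(model,q*[.01,.01,.1],T),p/[.01,.01,.1],method="Nelder-Mead",options=dict(initial_simplex=np.vstack([p/[.01,.01,.1]]+[p/[.01,.01,.1]+d for d in np.eye(3)]),maxiter=150,xatol=.005))
    res = _minimize_neldermead(fun, x0, args, callback, bounds=b
[... 436 characters left out ...]
", line 31, in cost
    m=model(n,p);c+=1-(m&t).sum()/max(1,(m|t).sum())
  File "fit.py", line 16, in spindle
    hull(m,n,f(ring(.0145,.055)+ring(.005,.095)));hull(m,n,f(box(0,.026,-.006,.006,.055,.085,(-.003,.003))))
                                                  ~~~~^^^^^^^^^^^^^^^^^^^^^^^^^^^^^^^^^^^^^^^^^^^^^^^^^^^^^^
  File "fit.py", line 4, in hull
    cv2.fillConvexPoly(m,cv2.convexHull(np.round(proj(n,P)*4*16).astype(np.int32)),1,shift=4)
                                                 ~~~~^^^^^
  File "h.py", line 5, in proj
    c=ctrl.calibration(n);P=np.atleast_2d(P);E=np.array(c["extrinsics"]);K=np.array(c["intrinsics"])
ValueError: time passes only in moves, steps and waits
```

```bash
python3 - <<'E'
import re
s=open('h.py').read()
s=s.replace('def proj','from functools import cache\n@cache\ndef cal(n): return ctrl.calibration(n)\ndef proj').replace('c=ctrl.calibration(n)','c=cal(n)')
open('h.py','w').write(s)
E
python3 - <<'E'
from fit import *
t=cv2.imread("pics/top0.png");s=cv2.imread("pics/scene0.png")
V={"top":up(t,(120,205,40,40),"s"),"scene":up(s,(388,148,25,33),"s")}
for a in np.arange(1.7,2.7,.1): print(round(a,2),[round(float(min(cost(spindle,[.438+dx,.353+dy,a],{k:V[k]}) for dx in(-.002,0,.002) for dy in (-.002,0,.002))),3) for k in V])
p=fit(spindle,[.438,.353],V,[2.2]);print(p)
o=[]
for n,im,(u,v,w,h) in (("top",t,(115,200,50,50)),("scene",s,(375,143,45,45))):
    big=cv2.resize(im[v:v+h,u:u+w],(400,400),interpolation=cv2.INTER_CUBIC)
    for q,c in ((box(0,.026,-.006,.006,.055,.085,(-.003,.003)),(0,0,255)),(ring(.0145,.055),(255,0,0)),(ring(.005,.095),(255,0,0)),(ring(.034,.055),(0,128,0))):
        for P in ((proj(n,xf(*p[0][:2],0,p[0][2],q))-[u,v]+.5)*400/w):
            cv2.circle(big,tuple(int(x) for x in P),3 if c[2] else 1,c,-1)
    o.append(big)
cv2.imwrite("pics/c2.png",np.hstack(o))
print(ctrl.get_state()["time"])
E
```

```text
1.7 [0.332, 0.383]
1.8 [0.28, 0.359]
1.9 [0.227, 0.327]
2.0 [0.18, 0.287]
2.1 [0.125, 0.243]
2.2 [0.125, 0.203]
2.3 [0.142, 0.185]
2.4 [0.185, 0.185]
2.5 [0.234, 0.199]
2.6 [0.274, 0.237]
2.7 [0.315, 0.282]
(array([0.43869121, 0.3528843 , 2.23273634]), np.float64(0.3199119547489262))
0.1
```

View pics/c2.png

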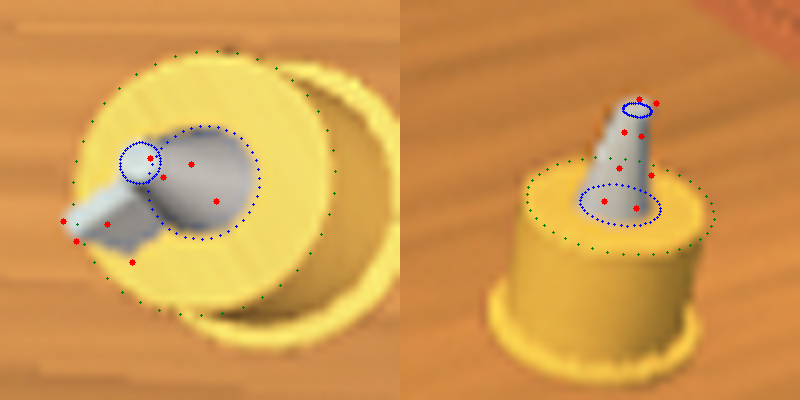

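The overlay matches. The brass valve is at about (0.438, 0.353) with its key at about 124°, and the lever is at (0.511, -0.355) at -16°. Moving above the lever now.

Call:
send_rows(steps=[[0.04, -0.017, 0.015, 5, 1], [0.08, -0.034, 0.03, 10, 1], [0.12, -0.051, 0.045, 15, 1], [0.16, -0.068, 0.06, 20, 1], [0.2, -0.086, 0.08, 25, 1], [0.24, -0.103, 0.09, 30, 1], [0.28, -0.12, 0.1, 34, 1], [0.32, -0.137, 0.11, 37.2, 1], [0.356, -0.152, 0.12, 37.2, 1], [0.356, -0.152, 0.12, 37.2, 1], [0.356, -0.152, 0.12, 37.2, 1]], squeeze=60)

```text
time: 1.2
eef_pos: [0.5211, -0.3579, 0.1184]
tcp_rot: [0.99, -0.138, -0.001, -0.0]
contact_force: [-0.3, -0.8, -0.2]
opening: 0.999
finger_force: 0.0
```

```bash
python3 - <<'E'
from fit import *
s=ctrl.get_state();print(s["time"],s["eef_pos"],s["tcp_rot"],s["qpos"])
from scipy.spatial.transform import Rotation as R
M=R.from_quat(s["tcp_rot"]).as_matrix();print(M.round(4),"xdir deg",np.degrees(np.arctan2(M[1,0],M[0,0])))
for px in((68,128),(48,318)): print([at_z("top",px,z).round(3) for z in(0,.06,.1)])
t=ctrl.read_camera("top")[:,:,::-1];sc=ctrl.read_camera("scene")[:,:,::-1]
cv2.imwrite("pics/c3.png",np.hstack([crop(t,400,100,160,160,400,400),crop(sc,120,170,160,160,400,400)]))
E
```

```text
1.2 [ 0.52105637 -0.35791053  0.11842742] [ 9.90411634e-01 -1.38144932e-01 -8.19284711e-04 -3.18546467e-04] [-7.62008344e-01  3.15537386e-01  1.77394622e+00 -5.05427275e-04
  1.05381138e+00  1.08621456e+00]
[[ 9.618e-01 -2.736e-01 -1.500e-03]
 [-2.736e-01 -9.618e-01  9.000e-04]
 [-1.700e-03 -4.000e-04 -1.000e+00]] xdir deg -15.88101768506828
[array([0.661, 0.565]), array([0.639, 0.527]), array([0.624, 0.502])]
[array([0.236, 0.563]), array([0.243, 0.526]), array([0.248, 0.501])]
```

View pics/c3.png

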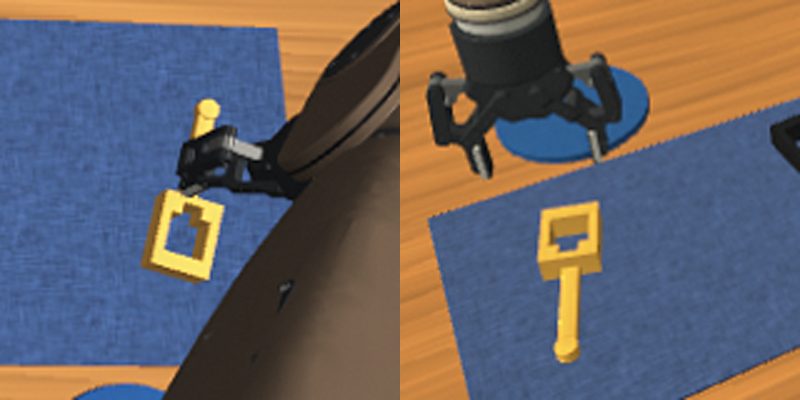

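The gripper is aligned above the hub and the lever hasn't moved. The basket stays clear, with its rim at y ≥ 0.50. Descending and closing.

Call:
send_rows(steps=[[0, 0, 0.03, 0, 1], [0, 0, 0.06, 0, 1], [0, 0, 0.08, 0, 1], [0, 0, 0.095, 0, 1], [0, 0, 0.106, 0, 1], [0, 0, 0.106, 0, 1], [0, 0, 0.106, 0, -1], [0, 0, 0.106, 0, -1], [0, 0, 0.106, 0, -1], [0, 0, 0.106, 0, -1], [0, 0, 0.106, 0, -1], [0, 0, 0.106, 0, -1]], squeeze=60)

```text
time: 2.5
eef_pos: [0.5222, -0.3595, 0.0154]
tcp_rot: [0.99, -0.139, 0.001, 0.0]
contact_force: [-0.1, 1.6, 6.5]
opening: 0.596
finger_force: 66.8
```

Call:
send_rows(steps=[[0, 0, -0.005, 0, -1], [0, 0, -0.02, 0, -1], [0, 0, -0.05, 0, -1], [0, 0, -0.08, 0, -1], [0, 0, -0.11, 0, -1], [0, 0, -0.14, 0, -1], [0, 0, -0.16, 0, -1], [0, 0, -0.17, 0, -1], [0, 0, -0.17, 0, -1], [0, 0, -0.17, 0, -1]])

```text
time: 3.5
eef_pos: [0.5202, -0.3584, 0.1819]
tcp_rot: [0.99, -0.139, -0.001, -0.001]
contact_force: [-0.9, -0.1, -3.7]
opening: 0.595
finger_force: 65.9
```

```bash
python3 - <<'E'
from fit import *
from scipy.spatial.transform import Rotation as R
s=ctrl.get_state();print({k:np.round(v,4) for k,v in s.items()})
M=R.from_quat(s["tcp_rot"]).as_matrix();a=np.arctan2(M[1,0],M[0,0]);print("xdir",np.degrees(a))
t=ctrl.read_camera("top")[:,:,::-1];sc=ctrl.read_camera("scene")[:,:,::-1]
cv2.imwrite("pics/top4.png",t);cv2.imwrite("pics/sc4.png",sc)
cv2.imwrite("pics/c4.png",np.hstack([crop(t,400,80,160,160,400,400),crop(sc,100,110,160,160,400,400)]))
E
```

```text
{'time': np.float64(3.5), 'qpos': array([-7.6360e-01,  2.4460e-01,  1.7359e+00, -2.0000e-04,  1.1636e+00,
        1.0868e+00]), 'dq': array([ 0.0007,  0.0177,  0.0168,  0.0012,  0.001 , -0.0006]), 'joint_efforts': array([ 3.20000e-03, -4.14575e+01, -3.10916e+01,  7.00000e-04,
       -3.03000e-02,  1.00000e-04]), 'eef_pos': array([ 0.5202, -0.3584,  0.1819]), 'tcp_rot': array([ 9.903e-01, -1.393e-01, -1.000e-03, -6.000e-04]), 'contact_force': array([-0.9251, -0.0666, -3.7425]), 'wrist_torque': array([ 0.0585, -0.0379,  0.014 ]), 'finger_force': np.float64(65.8924), 'opening': np.float64(0.595)}
xdir -16.013011243121117
```

View pics/c4.png

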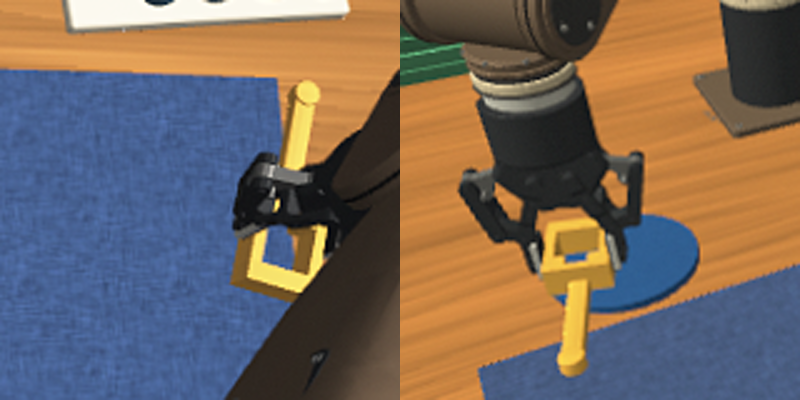

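The lever is held level; the image shows the hub between the pads and the arm pointing outward. Carrying it over in two halves.

Call:
send_rows(steps=[[-0.005, -0.01, 0, -3, -1], [-0.015, -0.035, 0, -9, -1], [-0.028, -0.065, 0, -15, -1], [-0.041, -0.097, 0, -22, -1], [-0.055, -0.129, 0, -28, -1], [-0.068, -0.161, 0, -35, -1], [-0.082, -0.193, 0, -42, -1], [-0.096, -0.225, 0, -49, -1], [-0.109, -0.257, 0, -56, -1], [-0.121, -0.285, 0, -62, -1], [-0.133, -0.313, 0, -68, -1], [-0.142, -0.334, 0, -72, -1]], squeeze=80)

```text
time: 4.8
eef_pos: [0.4753, 0.0031, 0.1819]
tcp_rot: [0.882, 0.471, -0.001, -0.001]
contact_force: [0.7, -0.2, -4.1]
opening: 0.592
finger_force: 90.0
```

```bash
cat > st.py <<'E'
from fit import *
from scipy.spatial.transform import Rotation as R
s=ctrl.get_state();M=R.from_quat(s["tcp_rot"]).as_matrix();a=np.degrees(np.arctan2(M[1,0],M[0,0]))
def rel(tgt,ang):
    print("t",s["time"],"pos",s["eef_pos"].round(4),"xdir",a.round(2),"q",s["qpos"].round(2),"F",s["contact_force"].round(1),"shift",(M.T@(np.array(tgt)-s["eef_pos"])).round(4),"turn",round(a-ang,2))
E
python3 -c "
from st import *
rel([.4315,.3625,.182],124.3)"
```

```text
t 4.8 pos [0.4753 0.0031 0.1819] xdir 56.24 q [-0.21 -0.11  2.11  0.    1.14  0.38] F [ 0.7 -0.2 -4.1] shift [ 0.2744 -0.2362  0.0003] turn -68.06
```

Call:
send_rows(steps=[[0.012, -0.01, 0, -3, -1], [0.036, -0.031, 0, -9, -1], [0.06, -0.052, 0, -15, -1], [0.085, -0.073, 0, -21, -1], [0.11, -0.095, 0, -28, -1], [0.135, -0.116, 0, -35, -1], [0.16, -0.138, 0, -42, -1], [0.185, -0.159, 0, -48, -1], [0.21, -0.181, 0, -54, -1], [0.235, -0.202, 0, -60, -1], [0.26, -0.224, 0, -66, -1], [0.274, -0.236, 0, -68, -1]])

```text
time: 6.0
eef_pos: [0.433, 0.3622, 0.1817]
tcp_rot: [0.468, 0.884, -0.001, -0.001]
contact_force: [-0.1, -0.5, -4.2]
opening: 0.587
finger_force: 90.0
```

Call:
send_rows(steps=[[0, 0, 0, 0, -1], [0, 0, 0.02, 0, -1], [0, 0, 0.04, 0, -1], [0, 0, 0.04, 0, -1], [0, 0, 0.04, 0, -1]])

```text
time: 6.5
eef_pos: [0.4339, 0.3595, 0.1424]
tcp_rot: [0.47, 0.883, -0.001, -0.001]
contact_force: [0.5, -0.0, -4.3]
opening: 0.59
finger_force: 89.8
```

```bash
python3 - <<'E'
from st import *
rel([.4315,.3625,.142],124.3)
t=np.ascontiguousarray(ctrl.read_camera("top")[:,:,::-1]);sc=np.ascontiguousarray(ctrl.read_camera("scene")[:,:,::-1])
cv2.imwrite("pics/top5.png",t);cv2.imwrite("pics/sc5.png",sc)
o=[]
ar=np.radians(a);z=s["eef_pos"][2]-.0095
org=s["eef_pos"][:2]-.0115*np.array([np.cos(ar),np.sin(ar)]);print("lever org",org)
for n,im,(u,v,w,h) in (("top",t,(60,165,120,120)),("scene",sc,(340,60,120,120))):
    big=cv2.resize(im[v:v+h,u:u+w],(400,400),interpolation=cv2.INTER_CUBIC)
    b=box(-.032,.036,-.026,.026,0,.026)+box(.036,.128,-.008,.008,0,.012)
    for P in ((proj(n,xf(*org,z,ar,b))-[u,v]+.5)*400/w): cv2.circle(big,tuple(int(x) for x in P),3,(0,0,255),-1)
    o.append(big)
cv2.imwrite("pics/c5.png",np.hstack(o))
E
```

```text
t 6.5 pos [0.4339 0.3595 0.1424] xdir 123.94 q [ 0.51  0.14  1.93 -0.    1.07 -0.08] F [ 0.5 -0.  -4.3] shift [ 0.0038 -0.0003  0.0004] turn -0.36
lever org [0.44028113 0.34994061]
```

View pics/c5.png

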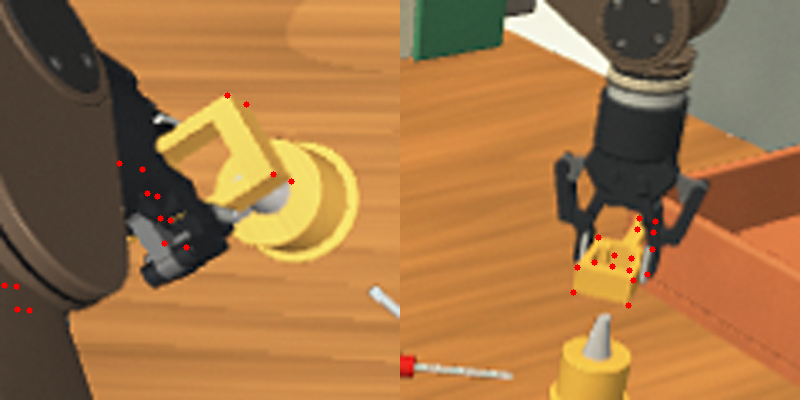

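The predicted hub corners coincide with the image in both views, and the lever is about 4 mm short along tool x. Correcting that and starting the descent.

Call:
send_rows(steps=[[0.004, 0, 0, 0, -1], [0.004, 0, 0.01, 0, -1], [0.004, 0, 0.02, 0, -1], [0.004, 0, 0.03, 0, -1], [0.004, 0, 0.035, 0, -1], [0.004, 0, 0.035, 0, -1]])

```text
time: 7.2
eef_pos: [0.4311, 0.3632, 0.1065]
tcp_rot: [0.47, 0.883, -0.001, -0.001]
contact_force: [0.2, -0.5, -3.9]
opening: 0.589
finger_force: 90.1
```

```bash
python3 -c "
from st import *
rel([.4315,.3625,.107],124.3)"
```

```text
t 7.2 pos [0.4311 0.3632 0.1065] xdir 123.99 q [ 0.52  0.19  1.95 -0.    1.   -0.07] F [ 0.2 -0.5 -3.9] shift [-0.0008 -0.     -0.0005] turn -0.31
```

Call:
send_rows(steps=[[-0.001, 0, 0.005, 0, -1], [-0.001, 0, 0.01, 0, -1], [-0.001, 0, 0.015, 0, -1], [-0.001, 0, 0.02, 0, -1], [-0.001, 0, 0.02, 0, -1]])

```text
time: 7.7
eef_pos: [0.432, 0.3625, 0.0873]
tcp_rot: [0.47, 0.883, -0.001, -0.001]
contact_force: [-0.2, 0.2, -3.8]
opening: 0.588
finger_force: 90.1
```

Call:
send_rows(steps=[[0, 0, 0.004, 0, -1], [0, 0, 0.008, 0, -1], [0, 0, 0.012, 0, -1], [0, 0, 0.015, 0, -1], [0, 0, 0.015, 0, -1]])

```text
time: 8.2
eef_pos: [0.4322, 0.3626, 0.0726]
tcp_rot: [0.47, 0.883, -0.001, -0.0]
contact_force: [0.2, 0.4, -3.4]
opening: 0.592
finger_force: 90.1
```

Still no contact, with the underside at about 63 mm. I'll seat it gently.

Call:
send_rows(steps=[[0, 0, 0.003, 0, -1], [0, 0, 0.006, 0, -1], [0, 0, 0.008, 0, -1], [0, 0, 0.008, 0, -1]])

```text
time: 8.6
eef_pos: [0.4323, 0.3627, 0.0649]
tcp_rot: [0.47, 0.883, -0.0, -0.0]
contact_force: [-0.4, -0.5, -4.6]
opening: 0.592
finger_force: 90.1
```

Call:
send_rows(steps=[[0, 0, 0.001, 0, -1], [0, 0, 0.002, 0, -1], [0, 0, 0.002, 0, -1]])

```text
time: 8.9
eef_pos: [0.4327, 0.3629, 0.0644]
tcp_rot: [0.47, 0.883, -0.0, -0.0]
contact_force: [-3.3, -2.7, 4.5]
opening: 0.587
finger_force: 91.1
```

The force has reversed, so the lever is on the shoulder. Releasing and rising.

Call:
send_rows(steps=[[0, 0, 0, 0, 0.4], [0, 0, 0, 0, 0.7], [0, 0, 0, 0, 1], [0, 0, 0, 0, 1], [0, 0, 0, 0, 1], [0, 0, -0.01, 0, 1], [0, 0, -0.03, 0, 1], [0, 0, -0.06, 0, 1], [0, 0, -0.1, 0, 1], [0, 0, -0.14, 0, 1], [0, 0, -0.18, 0, 1], [0, 0, -0.2, 0, 1]])

```text
time: 10.1
eef_pos: [0.4339, 0.3637, 0.2692]
tcp_rot: [0.47, 0.883, 0.003, 0.002]
contact_force: [0.1, 0.4, 1.1]
opening: 1.003
finger_force: 0.0
```

Call:
send_rows(steps=[[0, 0.04, 0, 0, 1], [0, 0.08, 0, 0, 1], [0, 0.12, 0, 0, 1], [0, 0.16, 0, 0, 1], [0, 0.2, 0, 0, 1], [0, 0.2, 0, 0, 1]])

```text
time: 10.7
eef_pos: [0.6011, 0.4758, 0.26]
tcp_rot: [0.47, 0.883, -0.001, -0.001]
contact_force: [-0.2, -0.2, -0.8]
opening: 0.998
finger_force: 0.0
```

```bash
python3 - <<'E'
from st import *
rel([.43,.36,.2],124.3)
t=np.ascontiguousarray(ctrl.read_camera("top")[:,:,::-1]);sc=np.ascontiguousarray(ctrl.read_camera("scene")[:,:,::-1])
o=[]
for n,im,(u,v,w,h) in (("top",t,(80,165,120,120)),("scene",sc,(350,100,100,100))):
    big=cv2.resize(im[v:v+h,u:u+w],(400,400),interpolation=cv2.INTER_CUBIC)
    b=box(-.032,.036,-.026,.026,0,.026)+box(.036,.128,-.008,.008,0,.012)
    for P in ((proj(n,xf(.438,.353,.055,2.165,b))-[u,v]+.5)*400/w): cv2.circle(big,tuple(int(x) for x in P),2,(0,0,255),-1)
    o.append(big)
cv2.imwrite("pics/c6.png",np.hstack(o))
E
```

```text
t 10.7 pos [0.6011 0.4758 0.26  ] xdir 123.95 q [ 0.54  0.48  1.29 -0.    1.38 -0.06] F [-0.2 -0.2 -0.8] shift [-0.0005 -0.2065  0.0605] turn -0.35
```

View pics/c6.png

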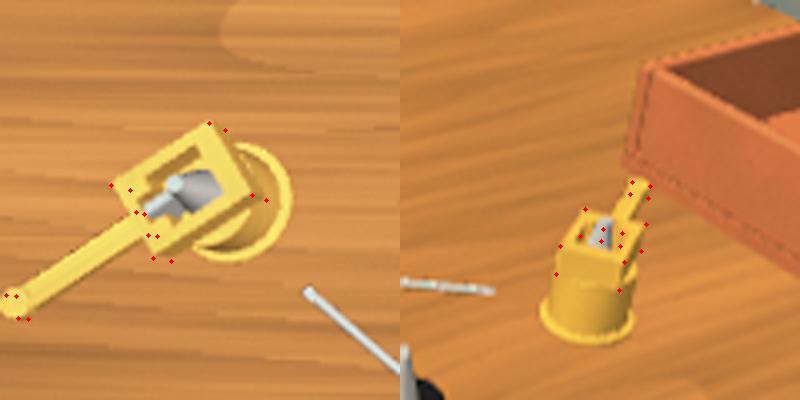

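The lever sits flat with its hub on the shoulder and the spindle and key inside the bore and keyway. Its corners match the home-pose prediction to within 1–2 px, and the gripper is clear. Handing in.

```bash
python3 -c "
from plant import ctrl
print(ctrl.sign_off())"
```

```text
the job is handed in; nothing more can be done
None
```

The brass lever is on the brass valve's spindle, flat on the shoulder with its arm along the key and released. I handed the job in at about 11 s; the hand-in gave no verdict, but the last pictures matched the home position to within 1–2 px.

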